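# Open the slide box and peel off the top slide tray for viewing

## Robot

A 7-joint arm with a two-finger parallel gripper is mounted at the origin on the work surface. World frame = base frame: x ahead of the robot, y to its left, z up, the work surface at z = 0. Lengths are in m, angles in rad, forces in N, time in s.
With the tool pointing down it reaches from about 0.425 to 0.975 m from the base axis. Payload 16.7 kg.
Tool frame: the origin (TCP) lies at the very end of the fingers, on their centre line; the grasp point (between the pads) lies grip_depth behind it (grip_depth is the distance from the TCP to the grasp point, in m); z points along the fingers, y is the line along which they close (so a half turn about z gives the same grasp; the last joint's range is limited). The gripper opens to 85 mm and grips with 20 to 120 N. Pads are 22 mm wide; open, the fingers measure 114 mm over their backs; the gripper's body (76 mm by 85 mm) begins 54 mm behind the grasp point. The pads swing forward as they close: fully open they stand 13 mm farther back than shut.
Start: joints at [1.101, 0.426, 0.074, 1.606, -0.034, 1.111, -0.067], TCP at [0.213, -0.641, 0.231] pointing down, gripper open.
Joint ranges: [-2.85, 2.85], [-0.5, 2.14], [-1.23, 1.37], [0.21, 2.46], [-1.02, 4.16], [0.16, 2.05], [-2.73, 2.73]. Speed limits (rad/s): [1.89, 1.89, 2.39, 2.39, 3.01, 3.01, 3.01].

## Interface

Orientations are given as a unit quaternion [w, x, y, z].
In Python, from rig import * gives the robot as it stands.
- The arm moves only by the shell command python3 -m handwheel 'ROWS' [FORCE]. ROWS is JSON, one flat list of numbers, 7 for each row, row after row: the shift along the tool's x, y, z in cm, then the turn, a rotation vector about the tool's x, y, z in degrees, then the finger opening in cm, from 0 to 8.54. In form: [tx, ty, tz, ax, ay, az, grip, tx, ty, tz, ax, ay, az, grip, ...]. A call has exactly 8 rows; each row is the pose to reach, as a shift and turn from the pose commanded when the call began, along the tool's axes at that moment; what a row does not reach only later rows make up. A row lasts 1/12 s, in which the tool goes at most 41.7 mm and 7.16 degrees, less where a joint would pass 70% of its speed; a pose out of reach is approached as far as the arm can. A call with a gripper value outside its range is refused whole. The fingers move at their own pace and stop on an object; FORCE is the grip in N (left out, the last holds). Time passes only in rows, so rows that repeat a pose let the fingers close, or fill a call up. It gives the time, the measured TCP pose, the force, the opening and the grip force at its end, in the units of the state.
- state(): the state, without advancing time (a new reading comes with each control period).
- snapshot(name): name is "side" or "top" or "wrist"; returns a dict with "img" (420x560x3 uint8, red, green, blue), "vfov" (degrees; the focal length in pixels is half the picture's height over the tangent of half this angle, whatever the lens; pixels are square), "cx", "cy" (the principal point, pixels), "k1" (the pictures are not rectified: a ray, as slopes to the right and down, at radius r is drawn at 1 + k1 r^2 times it, then the intrinsics apply), "pose" (4x4, takes a point from camera to world coordinates); the wrist camera has in their place "mount" (4x4, takes a point from camera to tool coordinates, whose origin is the TCP and whose axes are the flange's). Camera axes: x right, y up, looking along -z (the intrinsics and any distortion apply to the point x, -y, -z); pixel columns grow to the right and rows downward; lengths in m; the calibration is good to about 2 mm. A picture is of the moment at which its call begins: read the wrist's pose just before it. There is no depth.
- sign_off(): hands the job in; it is judged then, once.
The state is a dict: "t": time; "joints": joint angles; "joint_velocities": joint speeds; "tau": joint torques, N m; "tool_pos": TCP position; "eef_rot": TCP orientation; "ft_force": force on the tool from outside, world axes, zero at the start; "torque": the same for the moment, N m; "gripper_width": finger opening in m; "finger_force": force on a finger pad.
Only numpy, scipy, OpenCV 4.12 (cv2) and the standard library are available. Lean on these libraries where they do the work, as an engineer would, in place of code of your own. Each camera call takes 0.05 s, during which the arm holds its last target. There are 200 camera calls.

## Task

Slide the flat cover of the slide box all the way to its other end, so that it shuts the bay of clean slides and uncovers the two nested trays. The top tray clings to the tray below: peel it off by its lug, raising the lug corner first while the diagonally opposite corner still rests in place, and leave the lower tray where it is. Then present the top tray roughly level and centred a hand's breadth above the viewing pad, and finish while still holding it there in the gripper, without disturbing the bottle, jar or tube rack.

Things in the scene. Friction and masses are not known exactly. Their poses are not given: they have to be found in the camera images.
- slide_box: Grey plastic open box fixed to the table, 172 (x) x 320 (y) x 62 mm; origin under its centre. Bay at -y (centre y = -80 mm): the two trays; bay at +y: packs of clean glass slides. Side rails 8 mm thick along y, inner faces at x = +-78 mm, 62 mm high; end wall at -y and divider at y = 0: 28 mm high; end wall at +y: 56 mm.
- cover (a joint): Slide of the flat aluminium cover along the box's +y, m. 0: over the tray bay; 0.16 (end stop): over the clean-slide bay. It starts between 0 and 0.025, slides with about 1.5 N of friction and stays where it is left.
- cover_grip (a point): Middle of the top of the cover's black grip bar, 92 mm above the table. The bar is 80 mm long (box x), 14 mm thick (box y), 24 mm high and stands on the middle of the cover, a flat aluminium plate 172 x 158 x 6 mm (box x, y, z) lying on the rails, underside at 62 mm.
- base_tray: Lower tray, white plastic, loaded, 0.6 kg, 100 (x) x 134 (y) x 20 mm, open-topped, walls 5 mm; origin under its centre, 6 mm above the table on the box floor; axes as the box's. Ribs around its foot (2 mm play, 10 mm above the floor) locate it. Small spring pads in it grip the top tray's pan on both sides, at its middle and its +y end: four, 1 to 1.5 N each, until lifted 7 mm there.
- top_tray: Upper tray, white plastic, slides clipped in, about 0.12 kg. Rim 100 (x) x 134 (y) x 4 mm lies on the lower tray; pan 80 x 114 mm hangs 10 mm below it (5 mm clearance); lifted flat, it may bring the lower one along. Origin: centre of the rim's underside, 26 mm above the table at the start, axes as the box's.
- lug (a point): Middle of the top of the top tray's lug, an upright white fin near the corner at -x, -y: (-34, -45.6, 28) mm in the tray's frame. Fin 28 mm long along the tray's diagonal (0.93 rad from tray x towards y), 12 mm thick across it, 24 mm high above the rim. Pinch it across its thickness from above; beside it there is room down to the rim.
- top_far_corner (a point): Underside of the top tray's rim at the corner across the diagonal from the lug (+50, +67, 0 mm in the tray's frame): the corner that stays down while peeling.
- base_far_corner (a point): Top of the lower tray's rim at its corner (+50, +67 mm), where the top tray's far corner rests.
- view_pad: Flat fixed viewing pad, 150 (x) x 170 (y) x 10 mm, grey frame with a white panel; origin at the centre of its underside, on the table.
- stain_bottle: Loose amber bottle, 48 mm across, 110 mm high; origin under its centre. Bystander.
- specimen_jar: Loose clear jar with a white lid, 56 mm across, 65 mm high; origin under its centre. Bystander.
- tube_rack: Loose blue rack 75 (x) x 160 (y) x 45 mm with capped tubes up to 92 mm high; origin under its centre. Bystander.
There are look-alikes about, which are no part of the job. Several things look just like the view_pad: the one meant starts farthest from the robot's base.

How it is judged:
On the way, in this order (a step that is already met when the one before it is completed fails the run):
1. the cover is slid all the way over the clean-slide bay (value of joint cover above 0.15 m), for 0.2 s.
2. held by the fingers, the lug corner is raised (tray tilted over 0.08 rad) while the opposite corner is still within 10 mm of its seat and the lower tray lies flat (angle between top_tray's own z axis and vertical above 0.08 rad and distance between top_far_corner and base_far_corner below 0.01 m and contact force between the fingers and top_tray above 0.5 N and angle between base_tray's own z axis and vertical below 0.04 rad), for 0.1 s.
3. the top tray is lifted clear of the stack (height (world z) of top_far_corner above 0.05 m and height (world z) of lug above 0.09 m and contact force between top_tray and base_tray below 0.05 N), for 0.1 s.
At the end, for the whole second after the job is handed in: The cover is at 0.15 or more of its 0.16 m slide; the top tray is still in the fingers, still, within 0.35 rad of level, its centre within 40 mm of the pad's centre seen from above and 60 to 200 mm above the table, carried by nothing else; the lower tray is level and within 10 mm of where it stood (value of joint cover above 0.15 m and horizontal distance between top_tray and view_pad below 0.04 m and height (world z) of top_tray between 0.06 and 0.2 m and angle between top_tray's own z axis and vertical below 0.35 rad and linear speed of top_tray below 0.03 m/s and contact force between the fingers and top_tray above 0.5 N and contact force between top_tray and view_pad below 0.05 N and contact force between top_tray and slide_box below 0.05 N and contact force between top_tray and base_tray below 0.05 N and contact force between top_tray and tube_rack below 0.05 N and distance of base_tray from where it was at the start of the episode below 0.01 m and angle between base_tray's own z axis and vertical below 0.05 rad); the arm keeps its last pose, push and grip.
It fails at once if the lower tray comes up with the top one or is pulled out of its seat (distance of base_tray from where it was at the start of the episode above 0.02 m or angle between base_tray's own z axis and vertical above 0.15 rad).
It fails at once if a bystander is knocked or shifted (distance of any of stain_bottle, specimen_jar, tube_rack from where it was at the start of the episode above 0.03 m or angle between any of stain_bottle, specimen_jar's own z axis and vertical above 0.4 rad).
It fails at once if the top tray is tipped over (more than 1 rad) (angle between top_tray's own z axis and vertical above 1 rad).
It also fails if it takes over 58 s, if anything falls off the work surface, if the arm or the gripper's body presses on something with over 40 N, if the wrist force passes 120 N, or if a joint passes its speed limit or range.

## Working session

There is one attempt and no reset: what is moved stays moved. The work goes in short steps, Python scripts to look and compute and a shell command to move; the robot and the scene stay as the last step left them, time stands still between calls to the robot, and variables do not carry over. Pictures are saved under pics/ and viewed, at most 11 in all, crops included, and the job is handed in when it is done.

```bash
mkdir -p pics; ls
python3 - <<'E'
from rig import *
import cv2
s=state();print({k:s[k] for k in("t","tool_pos","eef_rot","gripper_width","ft_force")});print([k for k in globals() if 'grip' in k])
import pickle
d={}
for n in("top","side"):
    a=snapshot(n);d[n]=a;cv2.imwrite(f"pics/{n}0.png",a["img"][:,:,::-1]);print(n,a["vfov"],a["cx"],a["cy"],a["k1"],a["pose"])
pickle.dump(d,open("d0.pkl","wb"))
E
```

```text
pics
{'t': 0.0, 'tool_pos': array([ 0.21267759, -0.64018247,  0.23058889]), 'eef_rot': array([-6.43165069e-04,  9.87165327e-01,  1.59700283e-01, -1.52171204e-04]), 'gripper_width': 0.08584614600120641, 'ft_force': array([-0.73629436, -0.23869262, -0.28243274])}
['grip_depth']
top 51.798124904115596 281.03402751283693 204.23851442501947 -0.09447431208066537 [[ 0.01615169  0.98275073 -0.18422848  0.30471247]
 [-0.99972363  0.0127251  -0.0197669   0.06034563]
 [-0.01708161  0.18449683  0.98268466  1.41833447]
 [ 0.          0.          0.          1.        ]]
side 44.81153223356899 272.94879507918563 217.04196086666906 -0.030347106666862415 [[-0.75514421  0.33999907 -0.56049786 -0.29410303]
 [-0.65555375 -0.39497324  0.643619    1.06055248]
 [-0.00255179  0.85346164  0.52114943  0.8600068 ]
 [ 0.          0.          0.          1.        ]]
```

View pics/top0.png

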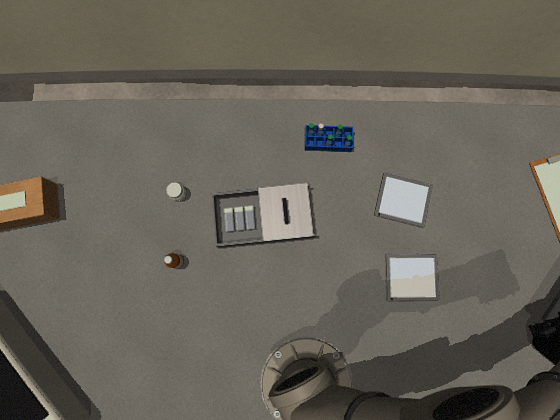

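View pics/side0.png

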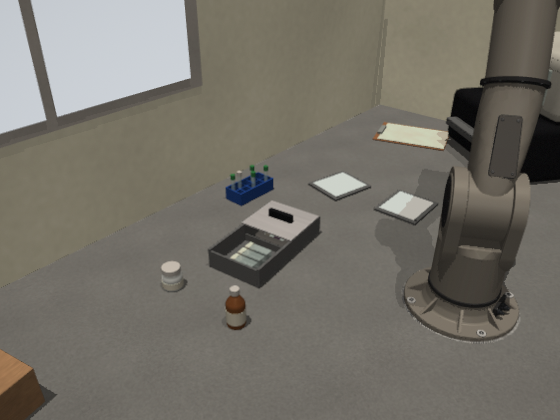

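Top view candidates for the pad: (404,200) and (412,277); the clipboard at (548,190) is orange and not a pad. Measured from the base at (305,380), the farther pad is (404,200). The box runs from (215,218) at its +y end (slides) to (315,210), with the cover's grip bar at (286,211). The rack is at (330,137), the jar at (176,191) and the bottle at (172,260).

```bash
cat > h.py <<'E'
import numpy as np, cv2, pickle
from scipy.spatial.transform import Rotation as R
def cam(a):
    h=a["img"].shape[0]; f=h/2/np.tan(np.radians(a["vfov"])/2)
    return np.array([[f,0,a["cx"]],[0,f,a["cy"]],[0,0,1.]]), np.array([a["k1"],0,0,0,0.])
def Rq(s): return R.from_quat(np.roll(s["eef_rot"],-1))
def wpose(a,s):
    T=np.eye(4);T[:3,:3]=Rq(s).as_matrix();T[:3,3]=s["tool_pos"];return T@a["mount"]
def unproj(a,px,z,P=None):
    P=a["pose"] if P is None else P; K,D=cam(a)
    u=cv2.undistortPoints(np.array(px,float).reshape(-1,1,2),K,D).reshape(-1,2)
    d=np.c_[u[:,0],-u[:,1],-np.ones(len(u))]@P[:3,:3].T
    return P[:3,3]+d*((z-P[2,3])/d[:,2])[:,None]
def proj(a,X,P=None):
    P=a["pose"] if P is None else P; K,D=cam(a)
    X=(np.atleast_2d(X)-P[:3,3])@P[:3,:3]*[1,-1,-1]
    return cv2.projectPoints(X,np.zeros(3),np.zeros(3),K,D)[0].reshape(-1,2)
E
python3 - <<'E'
from h import *
d=pickle.load(open("d0.pkl","rb"));a=d["top"]
from rig import grip_depth;print(grip_depth)
print("base",unproj(a,[305,380],0))
print("pads",unproj(a,[(404,200),(412,277)],0.01))
print("bar",unproj(a,[(286,199),(286,223)],0.092))
print("rack,jar,bottle",unproj(a,[(330,137)],.045),unproj(a,[(175,189)],.065),unproj(a,[(169,260)],.11))
# box/cover crop
c=cv2.resize(a["img"][165:260,200:330],None,fx=6,fy=6,interpolation=cv2.INTER_CUBIC)
c2=cv2.resize(a["img"][165:235,365:440],None,fx=6,fy=6,interpolation=cv2.INTER_CUBIC)
cv2.imwrite("pics/c1.png",c[:,:,::-1])
cv2.imwrite("pics/c2.png",c2[:,:,::-1])
E
```

```text
0.0187
base [[ 9.08784838e-03  4.38991328e-03 -2.22044605e-16]]
pads [[ 0.58839621 -0.32049933  0.01      ]
 [ 0.33497232 -0.33851158  0.01      ]]
bar [[0.57023418 0.07176323 0.092     ]
 [0.49448257 0.07069738 0.092     ]]
rack,jar,bottle [[ 0.79233833 -0.07159888  0.045     ]] [[0.60418704 0.43179141 0.065     ]] [[0.37295955 0.42480407 0.11      ]]
```

View pics/c1.png

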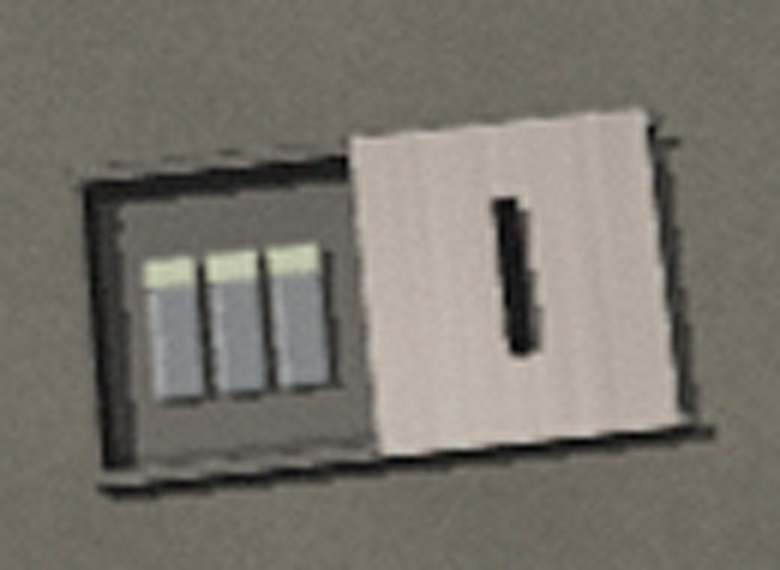

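View pics/c2.png

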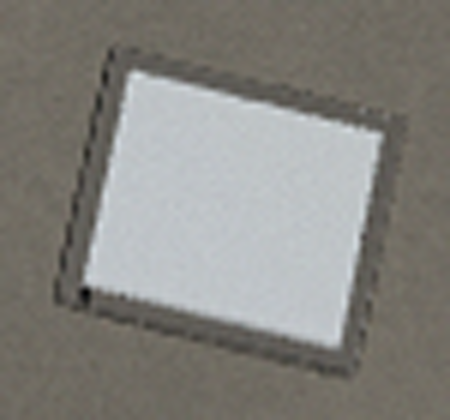

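The crops confirm both targets: a single grip bar on the aluminium cover, from crop (505,200) to (523,352), and a pad with a grey frame and white panel, corners (112,47), (405,117), (350,375), (58,300). Next: fit poses.

Run:
```python
from h import *
d=pickle.load(open("d0.pkl","rb"));a=d["top"]
f=lambda p,o:(np.array(p,float)+.5)/6-.5+np.array(o)
def show(n,q,z):
    X=unproj(a,q,z);print(n,X.mean(0).round(4),"sides",np.linalg.norm(np.roll(X,-1,0)-X,axis=1).round(3));
    for i in range(4):
        e=X[(i+1)%4]-X[i];print("   ",np.degrees(np.arctan2(e[1],e[0])).round(1),X[i].round(4))
show("cover",f([(350,138),(645,108),(688,422),(375,458)],(200,165)),.068)
show("pad",f([(112,47),(405,117),(350,375),(58,300)],(365,165)),.01)
b=unproj(a,f([(506,199),(518,345)],(200,165)),.092);print("bar",b,np.linalg.norm(b[0]-b[1]))
# box rail corners z=.062
print(unproj(a,f([(82,185),(103,470)],(200,165)),.06))
import rig
from rig import state
s=state();print(Rq(s).as_matrix().round(3),s["tool_pos"])
```

```text
cover [0.5356 0.0736 0.068 ] sides [0.158 0.17  0.165 0.172]
    -83.3 [0.6112 0.1625 0.068 ]
    -172.1 [0.6296 0.0051 0.068 ]
    97.4 [ 0.4614 -0.0182  0.068 ]
    5.8 [0.4402 0.145  0.068 ]
pad [ 0.5906 -0.318   0.01  ] sides [0.169 0.151 0.166 0.148]
    -103.0 [ 0.6822 -0.2537  0.01  ]
    165.5 [ 0.6443 -0.4182  0.01  ]
    76.1 [ 0.4982 -0.3804  0.01  ]
    -13.3 [ 0.538  -0.2196  0.01  ]
bar [[0.57413974 0.07833769 0.092     ]
 [0.49734463 0.07099589 0.092     ]] 0.07714525961433315
[[0.58547723 0.30674165 0.06      ]
 [0.43238635 0.28882174 0.06      ]]
[[ 0.949  0.315 -0.   ]
 [ 0.315 -0.949  0.001]
 [-0.    -0.001 -1.   ]] [ 0.21271453 -0.64023842  0.23068821]
```

```bash
cat >> h.py <<'E'
def ydir(deg,s=None):
    "tool-down rotation with tool y at world angle deg"
    y=np.array([np.cos(np.radians(deg)),np.sin(np.radians(deg)),0]);z=np.array([0,0,-1.]);return R.from_matrix(np.c_[np.cross(y,z),y,z])
def delta(s,p,Rt,prev=None):
    R0=Rq(s);print("cm",(R0.inv().apply(np.array(p)-s["tool_pos"])*100).round(2),"deg",np.degrees((R0.inv()*Rt).as_rotvec()).round(2))
E
python3 - <<'E'
from h import *
from rig import *
s=state()
delta(s,[.5,-.3,.25],ydir(-83.3));delta(s,[.535,.0745,.25],ydir(-83.3))
E
```

```text
cm [ 37.99 -23.23  -1.91] deg [-6.000e-02  1.000e-02  1.168e+01]
cm [ 53.12 -57.67  -1.87] deg [-6.000e-02  1.000e-02  1.168e+01]
```

```bash
python3 -m handwheel '[38,-23.2,-1.9,0,0,11.7,8.5, 38,-23.2,-1.9,0,0,11.7,8.5, 38,-23.2,-1.9,0,0,11.7,8.5, 38,-23.2,-1.9,0,0,11.7,8.5, 38,-23.2,-1.9,0,0,11.7,8.5, 38,-23.2,-1.9,0,0,11.7,8.5, 38,-23.2,-1.9,0,0,11.7,8.5, 38,-23.2,-1.9,0,0,11.7,8.5]' 30
python3 - <<'E'
from h import *
from rig import *
s=state();delta(s,[.535,.0745,.25],ydir(-83.3))
E
```

```text
t: 0.77
tool_pos: [0.4282, -0.3849, 0.2455]
eef_rot: [-0.0, 0.998, 0.058, -0.0]
ft_force: [1.4, -0.4, 0.3]
gripper_width: 0.0849
finger_force: 0.0
cm [ 15.94 -44.39  -0.44] deg [-0.01  0.01 -0.03]
```

```bash
python3 -m handwheel '[15.9,-44.4,-0.4,0,0,0,8.5, 15.9,-44.4,-0.4,0,0,0,8.5, 15.9,-44.4,-0.4,0,0,0,8.5, 15.9,-44.4,-0.4,0,0,0,8.5, 15.9,-44.4,-0.4,0,0,0,8.5, 15.9,-44.4,-0.4,0,0,0,8.5, 15.9,-44.4,-0.4,0,0,0,8.5, 15.9,-44.4,-0.4,0,0,0,8.5]'
python3 - <<'E'
from h import *
from rig import *
s=state();delta(s,[.535,.0745,.25],ydir(-83.3))
E
```

```text
t: 1.43
tool_pos: [0.5024, -0.0601, 0.2484]
eef_rot: [0.0, 0.998, 0.058, 0.0]
ft_force: [1.5, -0.4, -0.1]
gripper_width: 0.0849
finger_force: 0.0
cm [  4.8  -12.99  -0.16] deg [ 0.01 -0.   -0.04]
```

```bash
python3 -m handwheel '[4.8,-13,-0.2,0,0,0,8.5, 4.8,-13,-0.2,0,0,0,8.5, 4.8,-13,-0.2,0,0,0,8.5, 4.8,-13,-0.2,0,0,0,8.5, 4.8,-13,-0.2,0,0,0,8.5, 4.8,-13,-0.2,0,0,0,8.5, 4.8,-13,-0.2,0,0,0,8.5, 4.8,-13,-0.2,0,0,0,8.5]'
python3 - <<'E'
from h import *
from rig import *
s=state();a=snapshot("wrist");print(s["tool_pos"],a["mount"].round(3),a["vfov"])
pickle.dump((a,s),open("w1.pkl","wb"));cv2.imwrite("pics/w1.png",a["img"][:,:,::-1])
P=wpose(a,s);print(proj(a,[[.574,.0783,.092],[.4973,.071,.092]],P))
E
```

```text
t: 2.1
tool_pos: [0.535, 0.0714, 0.2502]
eef_rot: [0.0, 0.998, 0.057, -0.0]
ft_force: [0.7, -0.2, 0.4]
gripper_width: 0.0851
finger_force: 0.0
[0.5349576  0.07135493 0.25024291] [[-0.     0.948  0.317  0.081]
 [ 1.     0.    -0.    -0.001]
 [-0.     0.317 -0.948 -0.144]
 [ 0.     0.     0.     1.   ]] 64.76621614514096
[[272.84247272 147.50110442]
 [271.44416981 226.78123472]]
```

View pics/w1.png

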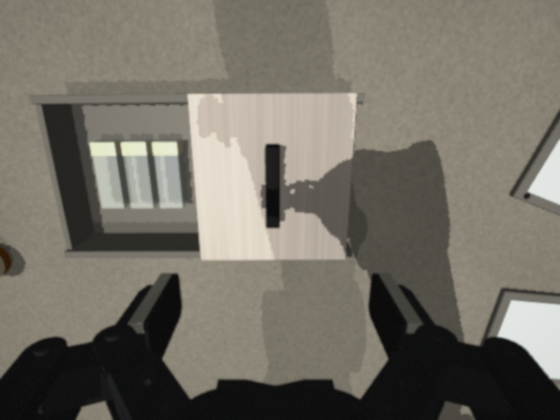

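The wrist view shows the bar at (272,145)–(272,227), matching the prediction. The cover corners are (188,94), (357,94), (350,260), (201,260).

Run:
```python
from h import *
from rig import *
a,s=pickle.load(open("w1.pkl","rb"));P=wpose(a,s)
X=unproj(a,[(188,94),(357,94),(350,260),(201,260)],.068,P);print(X.round(4),X.mean(0));e=np.roll(X,-1,0)-X;print(np.degrees(np.arctan2(e[:,1],e[:,0])),np.linalg.norm(e,axis=1))
b=unproj(a,[(272.5,145),(272.5,227)],.092,P);print(b,b.mean(0),np.linalg.norm(b[0]-b[1]))
print("box +y end, -y end",unproj(a,[(33,97),(67,251),(363,97),(352,256)],.061,P))
s=state();p=b.mean(0);p[2]=.073;delta(s,p,ydir(-83.3))
```

```text
[[ 0.611   0.1622  0.068 ]
 [ 0.629   0.0057  0.068 ]
 [ 0.4589 -0.0197  0.068 ]
 [ 0.4403  0.1425  0.068 ]] [0.53479776 0.07267585 0.068     ]
[ -83.44185034 -171.52249374   96.54445408    6.59133889] [0.15761579 0.17199793 0.16327694 0.17186244]
[[0.5761952  0.07885988 0.092     ]
 [0.4971895  0.06994718 0.092     ]] [0.53669235 0.07440353 0.092     ] 0.07950683465056581
box +y end, -y end [[ 0.59195995  0.31279187  0.061     ]
 [ 0.43021329  0.29327449  0.061     ]
 [ 0.62730013 -0.00219259  0.061     ]
 [ 0.46066643 -0.02316474  0.061     ]]
cm [ 0.21 -0.29 17.73] deg [ 0.02  0.01 -0.13]
```

```bash
python3 -m handwheel '[0.2,-0.3,4,0,0,0,8.5, 0.2,-0.3,8,0,0,0,8.5, 0.2,-0.3,12,0,0,0,6, 0.2,-0.3,14.5,0,0,0,5, 0.2,-0.3,16.5,0,0,0,5, 0.2,-0.3,17.5,0,0,0,5, 0.2,-0.3,17.5,0,0,0,5, 0.2,-0.3,17.5,0,0,0,5]' 30
python3 -m handwheel '[0,0,0,0,0,0,0.8, 0,0,0,0,0,0,0.8, 0,0,0,0,0,0,0.8, 0,0,0,0,0,0,0.8, 0,0,0,0,0,0,0.8, 0,0,0,0,0,0,0.8, 0,0,0,0,0,0,0.8, 0,0,0,0,0,0,0.8]' 30
```

```text
t: 2.82
tool_pos: [0.537, 0.0755, 0.0759]
eef_rot: [0.0, 0.998, 0.058, 0.0]
ft_force: [-0.2, 0.2, 1.0]
gripper_width: 0.0501
finger_force: 0.0
t: 3.48
tool_pos: [0.5375, 0.0759, 0.0766]
eef_rot: [0.0, 0.998, 0.058, 0.001]
ft_force: [-1.3, -1.5, 9.3]
gripper_width: 0.0132
finger_force: 31.5
```

```bash
python3 -m handwheel '[0,-0.5,-0.1,0,0,0,0.8, 0,-1.5,-0.2,0,0,0,0.8, 0,-2.7,-0.2,0,0,0,0.8, 0,-4,-0.2,0,0,0,0.8, 0,-5.2,-0.2,0,0,0,0.8, 0,-6.4,-0.2,0,0,0,0.8, 0,-7.6,-0.2,0,0,0,0.8, 0,-8.8,-0.2,0,0,0,0.8]'
python3 -m handwheel '[0,-1,0,0,0,0,0.8, 0,-2,0,0,0,0,0.8, 0,-3,0,0,0,0,0.8, 0,-4,0,0,0,0,0.8, 0,-5,0,0,0,0,0.8, 0,-5.7,0,0,0,0,0.8, 0,-6.2,0,0,0,0,0.8, 0,-6.6,0,0,0,0,0.8]'
```

```text
t: 4.15
tool_pos: [0.5269, 0.1633, 0.077]
eef_rot: [0.0, 0.998, 0.058, 0.0]
ft_force: [10.1, -0.7, -21.2]
gripper_width: 0.013
finger_force: 31.8
t: 4.82
tool_pos: [0.5194, 0.2258, 0.0769]
eef_rot: [0.002, 0.998, 0.057, -0.0]
ft_force: [8.2, -32.9, -2.0]
gripper_width: 0.0133
finger_force: 34.4
```

```bash
python3 -m handwheel '[0,0.4,0,0,0,0,0.8, 0,0.4,0,0,0,0,3, 0,0.4,0,0,0,0,5, 0,0.4,0,0,0,0,5, 0,0.4,-1,0,0,0,5, 0,0.4,-3.5,0,0,0,5, 0,0.4,-7.5,0,0,0,5, 0,0.4,-11.5,0,0,0,5]'
python3 - <<'E'
from h import *
from rig import *
s=state();print(s["joints"].round(2));delta(s,[.5,.02,.22],ydir(-83.4));delta(s,[.5,.02,.22],ydir(-30.1))
E
```

```text
t: 5.48
tool_pos: [0.5184, 0.225, 0.194]
eef_rot: [0.0, 0.998, 0.059, -0.001]
ft_force: [1.1, 0.2, 0.6]
gripper_width: 0.05
finger_force: 0.0
[-0.21  0.31 -0.38  1.87  0.14  0.98 -2.1 ]
cm [-4.23 20.15 -2.59] deg [-0.    0.1   0.12]
cm [-4.23 20.15 -2.59] deg [-5.000e-02  9.000e-02 -5.318e+01]
```

```bash
python3 -m handwheel '[-4.2,20.1,-2.6,0,0,-53.2,5, -4.2,20.1,-2.6,0,0,-53.2,5, -4.2,20.1,-2.6,0,0,-53.2,5, -4.2,20.1,-2.6,0,0,-53.2,5, -4.2,20.1,-2.6,0,0,-53.2,5, -4.2,20.1,-2.6,0,0,-53.2,5, -4.2,20.1,-2.6,0,0,-53.2,5, -4.2,20.1,-2.6,0,0,-53.2,5]'
python3 -m handwheel '[0,0,0,0,0,0,5, 0,0,0,0,0,0,5, 0,0,0,0,0,0,5, 0,0,0,0,0,0,5, 0,0,0,0,0,0,5, 0,0,0,0,0,0,5, 0,0,0,0,0,0,5, 0,0,0,0,0,0,5]'
python3 - <<'E'
from h import *
from rig import *
s=state();a=snapshot("wrist");delta(s,[.5,.02,.22],ydir(-30.1));print(s["joints"].round(2))
pickle.dump((a,s),open("w2.pkl","wb"));cv2.imwrite("pics/w2.png",a["img"][:,:,::-1])
P=wpose(a,s);print(proj(a,[[.508,.0164,.054],[.5367,.0656,.03]],P))
E
```

```text
t: 6.15
tool_pos: [0.5009, 0.0186, 0.2197]
eef_rot: [0.001, 0.872, 0.49, 0.001]
ft_force: [0.4, -0.0, -0.2]
gripper_width: 0.0502
finger_force: 0.0
t: 6.82
tool_pos: [0.5009, 0.0205, 0.2183]
eef_rot: [-0.0, 0.872, 0.489, -0.0]
ft_force: [0.4, -0.8, -0.1]
gripper_width: 0.0498
finger_force: 0.0
cm [-0.09 -0.05 -0.17] deg [-0.   -0.   -1.36]
[ 0.2   0.18 -0.41  1.98  0.09  0.99 -0.8 ]
[[284.2679652  188.76992763]
 [282.90397417 125.99806594]]
```

View pics/w2.png

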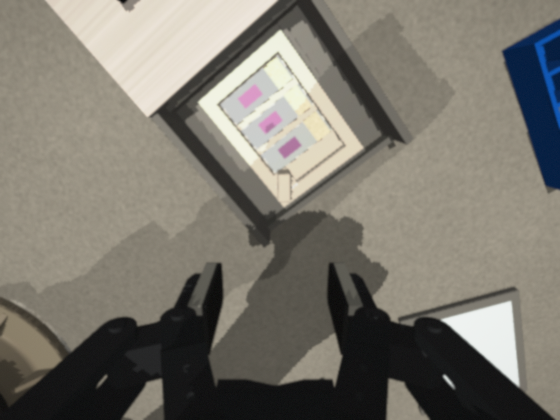

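The tray bay is open. The top tray has its lug at about (285,184), close to the predicted (284,189), and the fin is nearly vertical in the image, as wanted. Zooming in to measure it.

Run:
```python
from h import *
a,s=pickle.load(open("w2.pkl","rb"))
c=cv2.resize(a["img"][155:235,235:335],None,fx=7,fy=7,interpolation=cv2.INTER_CUBIC);cv2.imwrite("pics/w2c.png",c[:,:,::-1])
```

```text
(no output)
```

View pics/w2c.png

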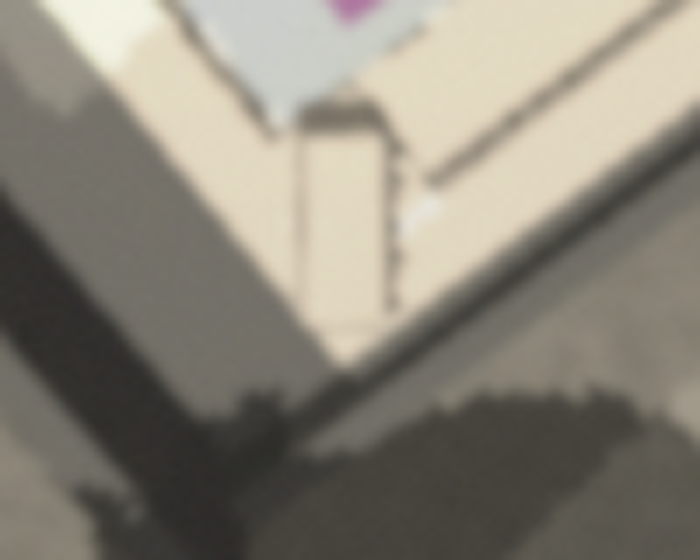

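Run:
```python
from h import *
from rig import *
a,s=pickle.load(open("w2.pkl","rb"));P=wpose(a,s)
q=(np.array([(300,130),(385,130),(389,322),(304,322)])+.5)/7-.5+[235,155]
X=unproj(a,q,.054,P);c=X.mean(0);e=np.roll(X,-1,0)-X;print(c,np.degrees(np.arctan2(e[:,1],e[:,0])),np.linalg.norm(e,axis=1))
# tray corner near lug & others: rim top z .03
t=unproj(a,[(278,30),(364,150),(287,206),(198,103)],.03,P);print(t,t.mean(0))
s=state();
for z in(.12,.035): delta(s,[c[0],c[1],z],ydir(-30.1))
```

```text
[0.50849007 0.01810872 0.054     ] [ -31.45574009 -119.49638168  148.54444476   59.84287583] [0.01149573 0.02713974 0.01180878 0.02713088]
[[ 0.57638557  0.14007042  0.03      ]
 [ 0.59383651  0.00336949  0.03      ]
 [ 0.49808182 -0.00695361  0.03      ]
 [ 0.47846539  0.1264958   0.03      ]] [0.53669232 0.06574553 0.03      ]
cm [0.2  0.77 9.83] deg [-0.01  0.   -1.36]
cm [ 0.2   0.77 18.33] deg [-0.01  0.   -1.36]
```

```bash
python3 -m handwheel '[0.2,0.75,3,0,0,-1.4,4, 0.2,0.75,6,0,0,-1.4,4, 0.2,0.75,9,0,0,-1.4,4, 0.2,0.75,12,0,0,-1.4,4, 0.2,0.75,13,0,0,-1.4,4, 0.2,0.75,13,0,0,-1.4,4, 0.2,0.75,13,0,0,-1.4,4, 0.2,0.75,13,0,0,-1.4,4]'
python3 - <<'E'
from h import *
from rig import *
s=state();delta(s,[.5085,.0177,.036],ydir(-30.1))
E
```

```text
t: 7.53
tool_pos: [0.5094, 0.0183, 0.09]
eef_rot: [0.0, 0.866, 0.5, 0.001]
ft_force: [0.8, -0.7, -0.1]
gripper_width: 0.0401
finger_force: 0.0
cm [-0.11 -0.06  5.4 ] deg [ 0.1  -0.07  0.05]
```

```bash
python3 -m handwheel '[-0.1,-0.05,1,0,0,0,4, -0.1,-0.05,2,0,0,0,4, -0.1,-0.05,3,0,0,0,4, -0.1,-0.05,4,0,0,0,4, -0.1,-0.05,4.7,0,0,0,4, -0.1,-0.05,5.3,0,0,0,4, -0.1,-0.05,5.4,0,0,0,4, -0.1,-0.05,5.4,0,0,0,4]'
python3 - <<'E'
from h import *
from rig import *
s=state();delta(s,[.5085,.0177,.036],ydir(-30.1))
a=snapshot("wrist");c=a["img"][60:360,120:450];cv2.imwrite("pics/w3.png",cv2.resize(c,None,fx=1.8,fy=1.8)[:,:,::-1])
E
```

```text
t: 8.2
tool_pos: [0.5072, 0.0177, 0.0338]
eef_rot: [-0.0, 0.866, 0.5, -0.0]
ft_force: [-0.2, 0.7, -0.0]
gripper_width: 0.04
finger_force: 0.0
cm [ 0.07  0.11 -0.22] deg [-0.05  0.02  0.07]
```

View pics/w3.png

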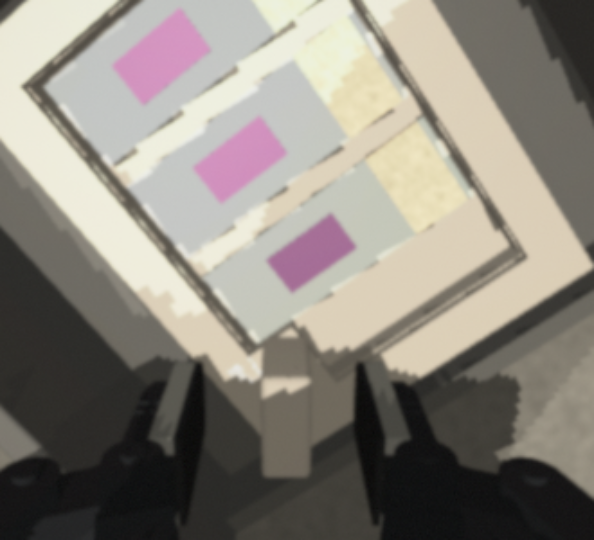

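The lug, at crop (287,420), lies centred between the fingers at (190,420) and (370,420), above the rim. Closing.

```bash
python3 -m handwheel '[0.05,0.1,-0.2,0,0,0,3, 0.05,0.1,-0.2,0,0,0,2, 0.05,0.1,-0.2,0,0,0,0.6, 0.05,0.1,-0.2,0,0,0,0.6, 0.05,0.1,-0.2,0,0,0,0.6, 0.05,0.1,-0.2,0,0,0,0.6, 0.05,0.1,-0.2,0,0,0,0.6, 0.05,0.1,-0.2,0,0,0,0.6]' 90; python3 -c "
from rig import *;s=state();print(s['torque'],s['joints'].round(2))"
```

```text
t: 8.92
tool_pos: [0.5091, 0.0174, 0.0372]
eef_rot: [0.0, 0.866, 0.5, 0.001]
ft_force: [-2.2, 0.4, 10.8]
gripper_width: 0.0096
finger_force: 88.6
[-0.041783    0.53353566  0.02561   ] [ 0.13  0.45 -0.35  2.11  0.26  0.62 -0.92]
```

```bash
python3 -m handwheel '[0.02,0,-0.2,0,-0.8,0,0.6, 0.05,0,-0.45,0,-1.8,0,0.6, 0.07,0,-0.73,0,-3,0,0.6, 0.1,0,-0.97,0,-4,0,0.6, 0.14,0,-1.22,0,-5,0,0.6, 0.18,0,-1.46,0,-6,0,0.6, 0.22,0,-1.7,0,-7,0,0.6, 0.22,0,-1.7,0,-7,0,0.6]'
python3 - <<'E'
from h import *
from rig import *
s=state();print(s["torque"].round(2));delta(s,[.5085,.0177,.036],ydir(-30.1))
for n in("side","top"):
  a=snapshot(n);pickle.dump(a,open(n+"p.pkl","wb"))
a=pickle.load(open("sidep.pkl","rb"));c=a["img"][170:290,190:340];cv2.imwrite("pics/s1.png",cv2.resize(c,None,fx=5,fy=5,interpolation=cv2.INTER_CUBIC)[:,:,::-1])
E
```

```text
t: 9.58
tool_pos: [0.5097, 0.0199, 0.0537]
eef_rot: [0.031, 0.864, 0.499, -0.054]
ft_force: [-2.5, -1.4, 1.1]
gripper_width: 0.0098
finger_force: 88.4
[-0.18  0.47 -0.02]
cm [-0.04  0.    1.79] deg [0.   7.1  0.12]
```

View pics/s1.png

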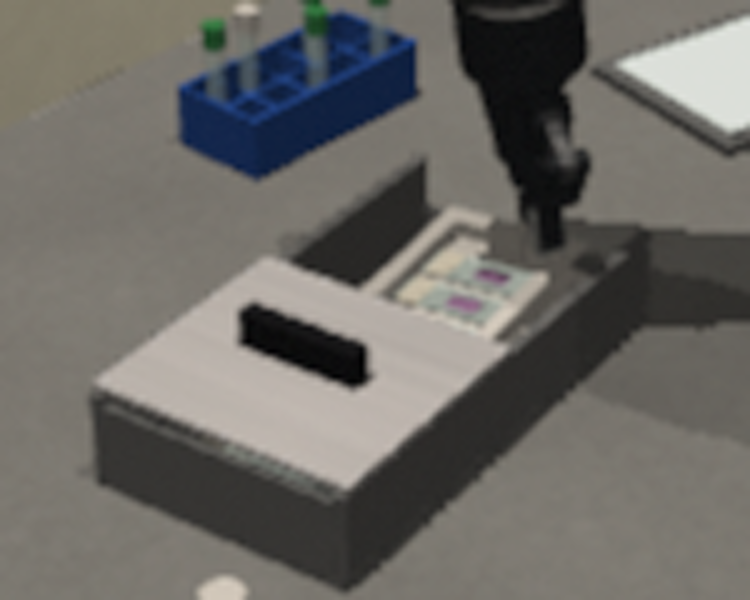

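The picture shows the cover at its far end over the slides and the tray tilting up at the gripper. I'll continue the peel about the same pivot to about 13°.

```bash
python3 -m handwheel '[0.02,0,-0.24,0,-1,0,0.6, 0.05,0,-0.49,0,-2,0,0.6, 0.07,0,-0.73,0,-3,0,0.6, 0.1,0,-0.97,0,-4,0,0.6, 0.14,0,-1.22,0,-5,0,0.6, 0.18,0,-1.46,0,-6,0,0.6, 0.18,0,-1.46,0,-6,0,0.6, 0.18,0,-1.46,0,-6,0,0.6]'
python3 - <<'E'
from h import *
from rig import *
s=state();print(s["torque"].round(2));T=Rq(s).inv();print("world up 1cm in tool:",T.apply([0,0,1]).round(3));delta(s,[s["tool_pos"][0],s["tool_pos"][1],s["tool_pos"][2]+.1],ydir(-30.1))
E
```

```text
t: 10.35
tool_pos: [0.5116, 0.023, 0.0676]
eef_rot: [0.057, 0.86, 0.497, -0.098]
ft_force: [-0.1, 1.6, -0.8]
gripper_width: 0.0095
finger_force: 88.3
[ 0.55 -0.08  0.03]
world up 1cm in tool: [-0.225 -0.    -0.974]
cm [-2.25 -0.   -9.74] deg [1.000e-02 1.298e+01 1.000e-01]
```

```bash
python3 -m handwheel '[-0.07,0,-0.3,0,0,0,0.6, -0.14,0,-0.6,0,0,0,0.6, -0.22,0,-1,0,0,0,0.6, -0.34,0,-1.5,0,0,0,0.6, -0.46,0,-2,0,0,0,0.6, -0.7,0,-3,0,0,0,0.6, -0.92,0,-4,0,0,0,0.6, -1.15,0,-5,0,0,0,0.6]'
python3 -m handwheel '[-0.46,0,-2,0,0,0,0.6, -0.8,0,-3.5,0,0,0,0.6, -1.15,0,-5,0,0,0,0.6, -1.5,0,-6.5,0,2,0,0.6, -1.6,0,-7,0,4,0,0.6, -1.6,0,-7,0,7,0,0.6, -1.6,0,-7,0,10,0,0.6, -1.6,0,-7,0,13,0,0.6]'
python3 - <<'E'
from h import *
from rig import *
s=state();print(s["torque"].round(2))
d={n:snapshot(n) for n in("side","top")};pickle.dump(d,open("l.pkl","wb"))
a=d["side"]["img"][130:290,190:370];cv2.imwrite("pics/s2.png",cv2.resize(a,None,fx=3.5,fy=3.5,interpolation=cv2.INTER_CUBIC)[:,:,::-1])
delta(s,[.5,-.2,.2],ydir(-30.1))
E
```

```text
t: 11.02
tool_pos: [0.5116, 0.0225, 0.1203]
eef_rot: [0.057, 0.861, 0.496, -0.098]
ft_force: [-0.1, 1.1, -2.4]
gripper_width: 0.0099
finger_force: 88.3
t: 11.68
tool_pos: [0.5118, 0.0228, 0.1921]
eef_rot: [-0.0, 0.866, 0.5, 0.002]
ft_force: [-0.4, -0.0, -1.9]
gripper_width: 0.0098
finger_force: 88.3
[-0.   -0.03 -0.03]
cm [-19.88  10.12  -0.84] deg [ 0.09 -0.18  0.07]
```

View pics/s2.png

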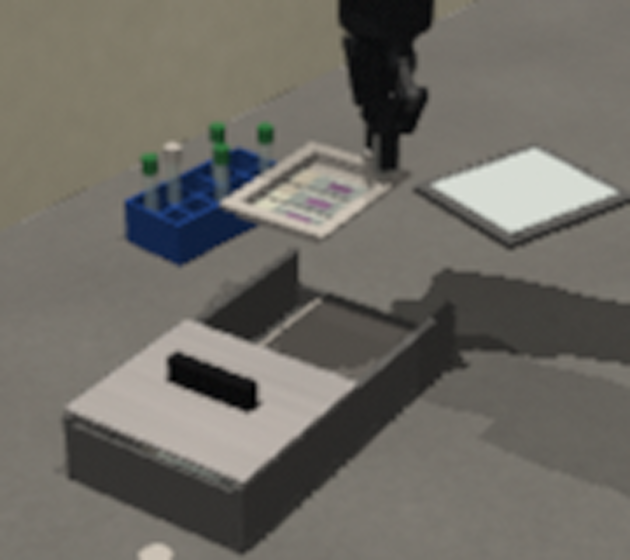

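Tray is clear and level, the lower tray is still in the bay, and the cover is shut. Carrying it over to the pad.

Run:
```python
from h import *
from rig import *
s=state();delta(s,[.562,-.367,.185],ydir(-30.1))
```

```text
cm [-30.98  23.91   0.68] deg [ 0.07 -0.06 -0.09]
```

```bash
python3 -m handwheel '[-1,0.8,0,0,0,0,0.6, -3,2.3,0,0,0,0,0.6, -5.5,4.2,0.1,0,0,0,0.6, -8,6.2,0.2,0,0,0,0.6, -10.5,8.1,0.3,0,0,0,0.6, -13,10,0.3,0,0,0,0.6, -15.5,12,0.3,0,0,0,0.6, -17.5,13.5,0.3,0,0,0,0.6]'
python3 -m handwheel '[-2,1.5,0.1,0,0,0,0.6, -4,3,0.2,0,0,0,0.6, -6,4.6,0.3,0,0,0,0.6, -8,6.2,0.3,0,0,0,0.6, -10,7.7,0.3,0,0,0,0.6, -11.7,9,0.3,0,0,0,0.6, -12.8,9.9,0.3,0,0,0,0.6, -13.4,10.4,0.3,0,0,0,0.6]'
python3 - <<'E'
from h import *
from rig import *
s=state();delta(s,[.562,-.367,.14],ydir(-30.1))
E
```

```text
t: 12.45
tool_pos: [0.541, -0.1987, 0.1882]
eef_rot: [0.0, 0.866, 0.499, -0.001]
ft_force: [-0.7, 0.3, -1.0]
gripper_width: 0.0094
finger_force: 88.3
t: 13.12
tool_pos: [0.5639, -0.366, 0.1847]
eef_rot: [-0.0, 0.867, 0.499, -0.001]
ft_force: [-1.3, 0.4, -0.9]
gripper_width: 0.0099
finger_force: 88.3
cm [-0.18 -0.11  4.47] deg [-0.04  0.06 -0.01]
```

```bash
python3 -m handwheel '[-0.1,-0.1,0.7,0,0,0,0.6, -0.1,-0.1,1.5,0,0,0,0.6, -0.1,-0.1,2.3,0,0,0,0.6, -0.1,-0.1,3.1,0,0,0,0.6, -0.1,-0.1,3.8,0,0,0,0.6, -0.1,-0.1,4.3,0,0,0,0.6, -0.1,-0.1,4.5,0,0,0,0.6, -0.1,-0.1,4.5,0,0,0,0.6]'
python3 -m handwheel '[0,0,0,0,0,0,0.6, 0,0,0,0,0,0,0.6, 0,0,0,0,0,0,0.6, 0,0,0,0,0,0,0.6, 0,0,0,0,0,0,0.6, 0,0,0,0,0,0,0.6, 0,0,0,0,0,0,0.6, 0,0,0,0,0,0,0.6]'
python3 - <<'E'
from h import *
from rig import *
a=snapshot("top");b=snapshot("side");pickle.dump((a,b),open("f.pkl","wb"))
Q=[.5906,-.318,.134]
print("tray centre expected px",proj(a,[Q],a["pose"]))
f=lambda i,y,x:cv2.resize(i[y:y+170,x:x+200],None,fx=2,fy=3,interpolation=cv2.INTER_CUBIC)
c=np.hstack([f(a["img"],130,300),f(b["img"],110,220)]);cv2.imwrite("pics/f.png",c[:,:,::-1])
E
```

```text
t: 13.78
tool_pos: [0.5622, -0.3646, 0.1391]
eef_rot: [-0.0, 0.866, 0.5, -0.0]
ft_force: [0.2, 1.0, -0.9]
gripper_width: 0.0099
finger_force: 88.4
t: 14.45
tool_pos: [0.5624, -0.3649, 0.1398]
eef_rot: [-0.0, 0.866, 0.5, 0.0]
ft_force: [-0.3, 1.3, -1.9]
gripper_width: 0.0099
finger_force: 88.4
tray centre expected px [[413.73064556 191.39292956]]
```

View pics/f.png

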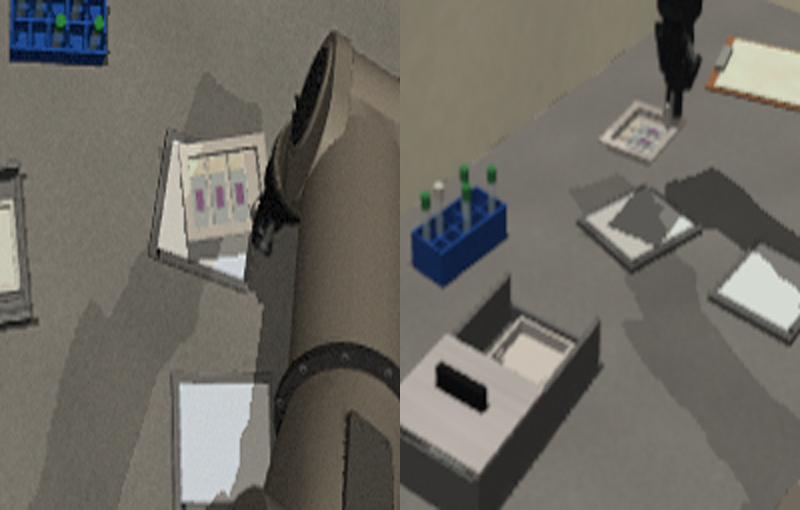

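The top view puts the held tray's centre at about crop (227,185), and the expected position was (227,184). It is level above the far pad, and the lower tray is still seated in the box. Handing in.

```bash
python3 -c "
from rig import *
print(sign_off())"
```

```text
the job is handed in; nothing more can be done
None
```

I slid the cover over the clean-slide bay, peeled the top tray off lug-first with the lower tray left in the box, and handed in at about 14.5 s, still holding the tray level and centred about 13 cm over the far viewing pad; the sign-off returned no verdict.

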